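# Open the push-and-turn safety cap of the plant-feed jar

## Task

The white square jar of plant-feed tablets in the wooden caddy has an orange push-and-turn safety cap: press the cap down, keep it pressed while you turn it anticlockwise (seen from above) until its white line comes to the black dot on the jar's shoulder, and lift it straight off. Finish holding the cap in the gripper, level and straight above the open jar about 10 cm clear of the mouth, and do not let go or put it down. Leave the jar standing seated in its caddy, never pulled up out of it, and do not disturb the spray bottle, the pots or the shears.

Things in the scene. Friction and masses are not known exactly. Their poses are not given: they have to be found in the camera images.
- caddy: Brown timber caddy screwed to the blue table, walls 50 mm high, 9 mm thick; jar bay 87 x 87 mm with 8 mm base, and beyond it (own +x) a small bay with bamboo labels and a green scoop up to 95 mm high. Origin on the table under the jar bay's centre, z up. Outside: -53 to +100 mm along own x, 53 mm either side along own y. Fixed; stops the jar turning more than about 2 degrees.
- jar: White square plastic jar, green label band, 84 x 84 mm, flat shoulder at 105 mm, about 0.6 kg, loose in the caddy with 1.5 mm play a side, axes parallel to the caddy's. Origin at the centre of its underside, z up. Round neck 39 mm across with three outward tabs, rim at 136 mm. Red dot on the shoulder towards own +x: cap locked. Pulling the locked cap lifts the whole jar.
- jar_mouth (a point): Centre of the jar's round mouth, on the neck axis at the rim, 136 mm above the jar's underside and 144 mm above the table when the jar is seated.
- open_mark (a point): Black dot on the jar's shoulder, 60 degrees anticlockwise (seen from above) from the red dot. The pressed cap turns anticlockwise only: after 38 degrees its inner lugs are clear of the tabs, at 60 degrees (white line at this dot) it lifts off best, at about 85 degrees it meets a stop. Let up before 38 degrees, it stays trapped.
- cap: Orange ribbed round push-and-turn cap, 60 mm across, 34 mm high, 45 g, hollow below, white line on its top towards own +x. Origin on its axis at the skirt's lower edge, z up through the top. Starts locked, its axes parallel to the jar's, its origin 115 mm above the jar's underside (123 mm above the table), its top 157 mm above the table, its skirt 10 mm above the shoulder.
- liner (a joint): Spring liner inside the cap, resting on the jar's rim: how far the cap is pressed down, in m. 0 when locked, 0.0065 fully down at a hard stop, about -0.002 when the cap is off. It pushes the cap up with about 5 N at 0 and 14 N fully down. The cap must be at least 4.5 mm down to turn.
- cap_grip (a point): Point on the cap's axis at the height to grip it, 24 mm above the lower edge of the skirt (147 mm above the table when locked).
- spray: Blue plastic spray bottle with white and red trigger head, 74 mm across, 218 mm high, loose and to be left alone. Origin at the centre of its underside.
- pots: Stack of three nested glazed pots, blue, white and blue, 116 mm across, 150 mm high, loose and to be left alone. Origin at the centre of its underside.
- shears: Dark steel bonsai shears lying on the table, about 180 mm long along own y, 9 mm high, loose and to be left alone. Origin under the pivot.
There are look-alikes about, which are no part of the job. Several things have the shape of the cap; the one meant has the colours described above.

How it is judged (in metres and radians):
On the way, in this order (a step that is already met when the one before it is completed fails the run):
1. the cap is pressed down on the jar, past its lock (at least 4 mm), before it is turned (less than 0.25 rad) (z of cap in the frame of jar below 0.111 m and angle between the x axis of cap and the x axis of jar, either way round below 0.25 rad), for 0.1 s.
2. the cap, still on the neck, is turned until its lugs are clear of the tabs (more than 0.6 rad) (angle between the x axis of cap and the x axis of jar, either way round above 0.6 rad and z of cap in the frame of jar below 0.119 m), for 0.05 s.
At the end, for the whole second after the job is handed in: Cap held still in the gripper, clear of the jar: lower edge 60-160 mm above the mouth, within 30 mm of its axis, level within 0.2 rad. Jar upright in its caddy, raised under 3 mm, off centre under 6 mm. Spray bottle, pots and shears moved under 20 mm (z of cap in the frame of jar_mouth between 0.06 and 0.16 m and horizontal distance between cap and jar_mouth below 0.03 m and angle between cap's own z axis and vertical below 0.2 rad and linear speed of cap below 0.03 m/s and contact force between the fingers and cap above 2 N and contact force between cap and jar below 0.1 N and z of jar in the frame of caddy below 0.011 m and horizontal distance between jar and caddy below 0.006 m and angle between jar's own z axis and vertical below 0.05 rad and distance of each of spray, pots, shears from where it was at the start of the episode below 0.02 m); the arm keeps its last pose, push and grip.
It fails at once if the jar is pulled up more than 10 mm out of its seat in the caddy (z of jar in the frame of caddy above 0.018 m).
It fails at once if the spray bottle is pushed away or knocked over (distance of spray from where it was at the start of the episode above 0.03 m or angle between spray's own z axis and vertical above 0.3 rad).
It fails at once if the pots are pushed away or knocked over (distance of pots from where it was at the start of the episode above 0.03 m or angle between pots's own z axis and vertical above 0.3 rad).
It fails at once if the shears are pushed away (distance of shears from where it was at the start of the episode above 0.03 m).
It also fails if it takes over 32 s, if anything falls off the work surface, if the arm or the gripper's body presses on something with over 40 N, if the wrist force passes 120 N, or if a joint passes its speed limit or range.

## Robot

A 7-joint arm with a two-finger parallel gripper is mounted at the origin on the work surface. World frame = base frame: x ahead of the robot, y to its left, z up, the work surface at z = 0. Lengths are in mm, angles in rad, forces in N, time in s.
With the tool pointing down it reaches from about 400 to 925 mm from the base axis. Payload 4.1 kg.
Tool frame: the origin (TCP) lies midway between the tips of the shut fingers; the grasp point (between the pads) lies 19 mm behind it; z points along the fingers, y is the line along which they close (so a half turn about z gives the same grasp; the last joint's range is limited). The gripper opens to 85 mm and grips with 20 to 120 N. Pads are 22 mm wide; open, the fingers measure 114 mm over their backs; the gripper's body (76 mm by 85 mm) begins 54 mm behind the grasp point. The pads swing forward as they close: fully open they stand 13 mm farther back than shut.
Start: joints at [-1.333, 0.398, 0.045, 1.537, -0.019, 1.207, -0.051], TCP at [214.785, 613.524, 231.347] pointing down, gripper open.
Joint ranges: [-2.82, 2.82], [-0.49, 2.23], [-1.37, 1.46], [0, 2.46], [-1.36, 4.5], [0.23, 2], [-2.94, 2.94]. Speed limits (rad/s): [2.57, 2.57, 3.14, 3.14, 3.14, 3.14, 3.14].

## Interface

Orientations are given as a rotation vector (axis times angle).
In Python, from rig import bot gives the robot as it stands. The module is installed in compiled form; this text tells all that it offers.
- The arm moves only by the shell command python3 -m creep 'ROWS' [FORCE]. ROWS is JSON, one flat list of numbers, 7 for each row, row after row: the closure, from 0 (fully open) to 1 (shut), then the shift along the tool's x, y, z in m, then the turn, a rotation vector about the tool's x, y, z in degrees. A call has 1 to 5 rows; each row shifts and turns the commanded pose from where the row before left it, along the tool's axes as they then stand; what a row does not reach is not made up. A row lasts 1/8 s, in which the tool goes at most 62.5 mm and 10.7 degrees, less where a joint would pass 70% of its speed; a pose out of reach is approached as far as the arm can. A call is refused whole if a number of a shift passes 0.0625 or a number of a turn 10.7, either way. A call with a gripper value outside its range is refused whole. The fingers move at their own pace and stop on an object; FORCE is the grip in N (left out, the last holds). Time passes only in rows, so rows that do not move let the fingers close. It gives the time, the measured TCP pose, the force, the opening and the grip force at its end, in the units of the state.
- bot.get_state(): the state, without advancing time (a new reading comes with each control period).
- bot.capture(name): name is "side" or "top" or "wrist"; returns a dict with "img" (420x560x3 uint8, blue, green, red), "K" (3x3 intrinsics, pixels), "D" ([k1, k2, p1, p2, k3] as OpenCV has them; the pictures are not rectified), "R" (3x3) and "t" (3): a world point X has camera coordinates R X + t; the wrist camera has in their place "T_tool_cam" (4x4, takes a point from camera to tool coordinates, whose origin is the TCP and whose axes are the flange's). Camera axes: x right, y down, z forward; pixel columns grow to the right and rows downward; lengths in mm; the calibration is good to about 2 mm. A picture is of the moment at which its call begins: read the wrist's pose just before it. There is no depth.
- bot.hand_in(): hands the job in; it is judged then, once.
Trained networks look in the newest picture that a camera, given by its name, has taken for a name from the list of things; names that differ only in an ending like _2 or _b are one class to them, and where a whole thing is asked for, a point or a joint stands for the part that bears it (a point fixed in the world has none). Each returns a list of dicts, best first, with "p" (0 to 1); they miss things now and then, are a little off and sometimes report something else, mostly with a low value. They report only what shows in the picture. A call takes as long as a camera call. They do not tell look-alikes from the thing itself.
- bot.look_for(camera, thing): "point" ([x, y, z] in mm, in the coordinates of the camera as it stood for that picture, good to about 4 mm: the middle of the surface that is visible of it).
The state is a dict: "t": time; "qpos": joint angles; "qvel": joint speeds; "effort": joint torques, N m; "eef_pos": TCP position; "tcp_rot": TCP orientation; "wrist_force": force on the tool from outside, world axes, zero at the start; "ft_torque": the same for the moment, N m; "finger_gap": opening from 0.0 (shut) to 1.0 (fully open); "grip_force": force on a finger pad.
Only numpy, scipy, OpenCV 4.12 (cv2) and the standard library are available. Lean on these libraries where they do the work, as an engineer would, in place of code of your own. Each camera call takes 0.05 s, during which the arm holds its last target. There are 200 camera calls.

## Working session

There is one attempt and no reset: what is moved stays moved. The work goes in short steps, Python scripts to look and compute and a shell command to move; the robot and the scene stay as the last step left them, time stands still between calls to the robot, and variables do not carry over. Pictures are saved under pics/ and viewed, at most 10 in all, crops included, and the job is handed in when it is done.

```bash
mkdir -p pics
cat > h.py <<'E'
import numpy as np, cv2
from rig import bot
from scipy.spatial.transform import Rotation as Ro
def world(c,p):
    return np.array(c["R"]).T@(np.array(p)-np.array(c["t"]))
def onplane(c,uv,z):
    K,D,R,t=[np.array(c[k],float) for k in("K","D","R","t")]
    n=cv2.undistortPoints(np.array([[uv]],float),K,D)[0,0]
    d=R.T@np.array([n[0],n[1],1]);o=-R.T@t
    return o+d*(z-o[2])/d[2]
E
python3 - <<'E'
from h import *
s=bot.get_state();print(s["eef_pos"],s["tcp_rot"],s["t"])
ims=[]
for n in("side","top"):
    c=bot.capture(n);cv2.imwrite(f"pics/{n}0.png",c["img"])
    for th in("cap","jar","caddy","spray","pots","shears"):
        for r in bot.look_for(n,th)[:4]:
            p=np.array(r["point"]);uv=cv2.projectPoints(p.reshape(1,1,3),np.zeros(3),np.zeros(3),np.array(c["K"]),np.array(c["D"]))[0].ravel()
            print(n,th,round(r["p"],2),world(c,p).round(),uv.round())
E
```

```text
[214.53380051 612.93160691 230.28487219] [-5.26284886e-01 -3.09697040e+00  2.95338120e-03] 0.0
side cap 0.84 [644. 414.  35.] [107. 295.]
side cap 0.79 [611. 270. 152.] [173. 221.]
side cap 0.55 [478. 219.  32.] [241. 290.]
side jar 0.75 [597. 286.  96.] [173. 252.]
side caddy 0.94 [592. 293.  32.] [176. 280.]
side caddy 0.51 [598. 284.  96.] [174. 251.]
side spray 0.56 [ 577. -231.  118.] [342. 169.]
side shears 0.9 [426. -46.   8.] [344. 254.]
top cap 0.73 [491. 206.  38.] [228. 242.]
top cap 0.67 [627. 268. 156.] [195. 177.]
top cap 0.67 [658. 400.  32.] [156. 179.]
top jar 0.72 [610. 247. 115.] [207. 189.]
top caddy 0.89 [680. 230.  50.] [219. 168.]
top spray 0.83 [ 584. -239.  154.] [417. 194.]
top spray 0.38 [428. -55.   8.] [331. 266.]
top shears 0.82 [428. -53.   7.] [330. 267.]
top shears 0.49 [577. -24. 119.] [321. 201.]
```

View pics/top0.png

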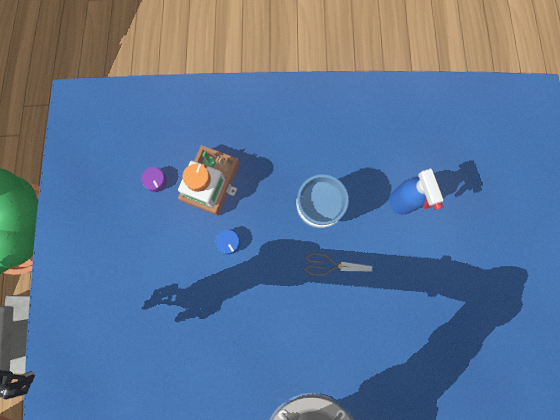

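View pics/side0.png

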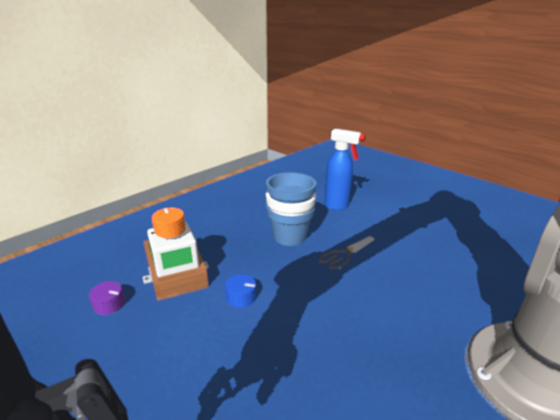

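Run:
```python
import cv2
a=cv2.imread("pics/top0.png")[120:260,130:290];cv2.imwrite("pics/crop.png",cv2.resize(a,None,fx=4.2,fy=4.2,interpolation=cv2.INTER_CUBIC)[:590])
```

```text
(no output)
```

View pics/crop.png

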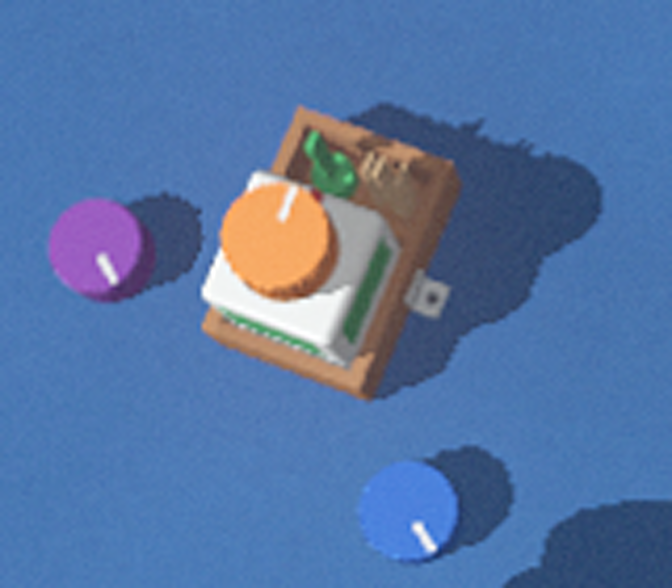

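Candidates for the cap in the top view are purple (152,179), blue (228,242) and orange (196,177). The orange one sits on the white jar in the caddy, with its line towards the red dot, and the close crop confirms it. Next I measure its centre and yaw.

```bash
cat >> h.py <<'E'
def orange(img):
    h=cv2.cvtColor(img,cv2.COLOR_BGR2HSV)
    m=cv2.inRange(h,(5,150,120),(20,255,255))
    n,l,st,ce=cv2.connectedComponentsWithStats(m);i=1+st[1:,4].argmax()
    return (l==i).astype(np.uint8),st[i]
E
python3 - <<'E'
from h import *
from scipy.optimize import least_squares
# fit a silhouette of a cylinder (r30, z123..157) to the masks of both cameras
obs=[]
for n in("top","side"):
    c=bot.capture(n);m,st=orange(c["img"])
    m=cv2.morphologyEx(m,cv2.MORPH_CLOSE,np.ones((5,5)));print(n,st)
    hull=cv2.convexHull(max(cv2.findContours(m,0,1)[0],key=len)).reshape(-1,2)
    M=cv2.moments(hull.reshape(-1,1,2));obs.append((c,np.array([M["m10"],M["m01"]])/M["m00"],M["m00"]))
a=np.linspace(0,6.283,60)
def cen(c,x,y):
    P=np.array([[x+30*np.cos(t),y+30*np.sin(t),z] for t in a for z in(123,157)])
    uv=cv2.projectPoints(P,cv2.Rodrigues(np.array(c["R"]))[0],np.array(c["t"],float),np.array(c["K"]),np.array(c["D"]))[0]
    M=cv2.moments(cv2.convexHull(uv.astype(np.float32)));return np.array([M["m10"],M["m01"]])/M["m00"],M["m00"]
for sel in([0],[1],[0,1]):
    r=least_squares(lambda p:np.concatenate([cen(obs[i][0],*p)[0]-obs[i][1] for i in sel]),[612,268]);print(sel,r.x,r.fun,[(cen(obs[i][0],*r.x)[1],obs[i][2]) for i in sel])
c=obs[0][0]
A=[onplane(c,(130+u/4.2,120+v/4.2),z) for u,v,z in((370,398,50),(460,160,50),(284,220,157),(293,187,157),(205,325,50))]
d=A[1]-A[0];print("yaw caddy",np.degrees(np.arctan2(d[1],d[0])),np.linalg.norm(d)); d=A[3]-A[2];print("line",np.degrees(np.arctan2(d[1],d[0])))
d=A[4]-A[0];print("short edge",np.degrees(np.arctan2(d[1],d[0])),np.linalg.norm(d))
s=bot.get_state();R=Ro.from_rotvec(s["tcp_rot"]).as_matrix();print(R.round(3))
print("tool shift",R.T@(np.array([*r.x,230])-s["eef_pos"]))
E
```

```text
top [183 164  26  27 380]
side [153 208  32  30 754]
[0] [633.51244057 269.83891956] [ 3.78539198e-07 -4.71419241e-08] [(617.4072697811062, 485.0)]
[1] [631.84160254 268.24215051] [-1.89123966e-07 -4.64058843e-07] [(841.1634182595881, 752.5)]
[0, 1] [632.65476967 268.87758795] [ 0.39254828  0.34901198 -0.50087303 -0.03119914] [(617.3796488281805, 485.0), (840.8882069267565, 752.5)]
yaw caddy -19.45155794911725 157.2366624478102
line -13.08695643433882
short edge 65.91052668400435 112.20970553713366
[[-0.944  0.33   0.   ]
 [ 0.33   0.944  0.   ]
 [ 0.     0.    -1.   ]]
tool shift [-508.28860054 -187.24392641    1.35027963]
```

```bash
python3 -m creep '[0,-0.05,-0.018,0,0,0,0, 0,-0.05,-0.018,0,0,0,0, 0,-0.05,-0.018,0,0,0,0, 0,-0.05,-0.018,0,0,0,0, 0,-0.05,-0.018,0,0,0,0]' 60; python3 -m creep '[0,-0.05,-0.018,0,0,0,0, 0,-0.05,-0.018,0,0,0,0, 0,-0.05,-0.018,0,0,0,0, 0,-0.05,-0.02,0,0,0,0, 0,0,0,0,0,0,0]'
python3 - <<'E'
from h import *
s=bot.get_state();c=bot.capture("wrist");cv2.imwrite("pics/w1.png",c["img"])
R=Ro.from_rotvec(s["tcp_rot"]).as_matrix();print(s["eef_pos"],s["qpos"],R.round(3))
print(np.array(c["T_tool_cam"]).round(2))
print("shift",R.T@(np.array([632.7,268.9,230])-s["eef_pos"]))
E
```

```text
t: 1.42
eef_pos: [422.2, 444.9, 231.6]
tcp_rot: [0.526, 3.097, 0.001]
wrist_force: [0.0, 1.1, -0.5]
finger_gap: 1.0
grip_force: 0.0
t: 2.05
eef_pos: [589.5, 303.7, 231.4]
tcp_rot: [0.541, 3.091, -0.004]
wrist_force: [-0.6, -0.2, -0.1]
finger_gap: 1.0
grip_force: 0.0
[589.51162448 303.72021449 231.38680277] [-0.70588394  0.42980564  0.22861779  1.50669677 -0.09636797  1.21575202
  0.76046945] [[-0.941  0.34   0.003]
 [ 0.34   0.941 -0.003]
 [-0.004 -0.002 -1.   ]]
[[  -0.     -0.96   -0.3    75.34]
 [   1.     -0.      0.     -0.54]
 [  -0.     -0.3     0.96 -143.21]
 [   0.      0.      0.      1.  ]]
shift [-52.43973282 -18.08471625   1.61981447]
```

View pics/w1.png

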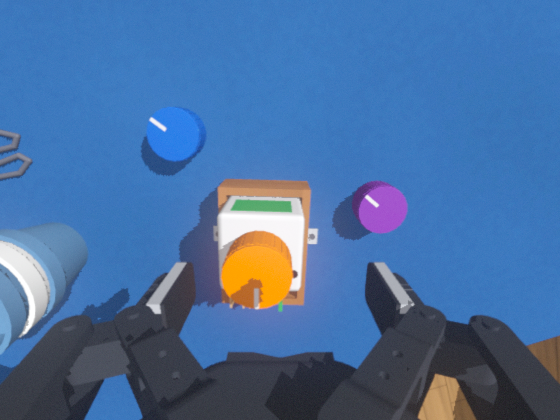

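The wrist view shows the orange cap's top at about (257,272), with its white line pointing down the image and the black dot at (294,273). The jar is aligned with the gripper axes. I'll refine the measurement with the wrist camera.

```bash
cat >> h.py <<'E'
from scipy.optimize import least_squares
def wristfit(z0=123):
    s=bot.get_state();c=bot.capture("wrist")
    T=np.eye(4);T[:3,:3]=Ro.from_rotvec(s["tcp_rot"]).as_matrix();T[:3,3]=s["eef_pos"]
    W=np.linalg.inv(T@np.array(c["T_tool_cam"]));c["R"],c["t"]=W[:3,:3],W[:3,3]
    m,st=orange(c["img"]);m=cv2.morphologyEx(m,cv2.MORPH_CLOSE,np.ones((9,9)))
    hull=cv2.convexHull(max(cv2.findContours(m,0,1)[0],key=len)).reshape(-1,2)
    M=cv2.moments(hull.reshape(-1,1,2));o=np.array([M["m10"],M["m01"]])/M["m00"]
    a=np.linspace(0,6.283,60)
    def cen(p):
        P=np.array([[p[0]+30*np.cos(t),p[1]+30*np.sin(t),z] for t in a for z in(z0,z0+34)])
        uv=cv2.projectPoints(P,cv2.Rodrigues(c["R"])[0],c["t"],np.array(c["K"]),np.array(c["D"]))[0]
        N=cv2.moments(cv2.convexHull(uv.astype(np.float32)));return np.array([N["m10"],N["m01"]])/N["m00"],N["m00"]
    r=least_squares(lambda p:cen(p)[0]-o,[632,269])
    return s,c,T,r.x,(M["m00"],cen(r.x)[1],st)
E
python3 - <<'E'
from h import *
s,c,T,p,q=wristfit();print(p,q)
print("shift",T[:3,:3].T@(np.array([*p,230])-s["eef_pos"]))
# caddy long edges, image (218,185)-(…): top corners at z=50 ; dot at z=113
A=[onplane(c,uv,z) for uv,z in(((219,182),50),((310,182),50),((294,273),113))]
d=A[1]-A[0];print("caddy y dir",np.degrees(np.arctan2(d[1],d[0])),np.linalg.norm(d))
d=A[2][:2]-p;print("dot dir",np.degrees(np.arctan2(d[1],d[0])),np.hypot(*d))
E
```

```text
[631.47151112 267.03074221] (4280.5, 4460.514206075575, array([ 218,  235,   72,   77, 4193], dtype=int32))
shift [-55.34685963 -23.04339778   1.27842395]
caddy y dir 70.38008848705512 102.23999353356554
dot dir 47.294864525889416 40.00988860263128
```

```bash
python3 -m creep '[0,-0.027,-0.01,0.01,0,0,0, 0,-0.027,-0.01,0.01,0,0,0, 0,0,0,0,0,0,0, 0,0,0,0,0,0,0]'
python3 - <<'E'
from h import *
s,c,T,p,q=wristfit();print(s["eef_pos"],p,q);cv2.imwrite("pics/w2.png",c["img"])
print("shift",T[:3,:3].T@(np.array([*p,126])-s["eef_pos"]),T[:3,:3].round(3))
E
```

```text
t: 2.65
eef_pos: [628.3, 275.8, 211.4]
tcp_rot: [-0.522, -3.097, -0.002]
wrist_force: [-0.3, 0.8, 0.4]
finger_gap: 1.0
grip_force: 0.0
[628.33927457 275.78436289 211.38423781] [631.67824562 266.86768689] (5512.0, 5653.3365984619595, array([ 230,  187,   82,   87, 5358], dtype=int32))
shift [-6.2026214  -7.44307226 85.36540323] [[-0.945  0.328 -0.001]
 [ 0.328  0.945  0.002]
 [ 0.001  0.001 -1.   ]]
```

View pics/w2.png

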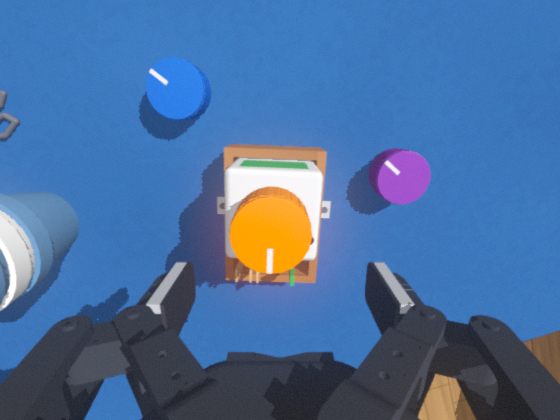

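```bash
python3 -m creep '[0,-0.0065,-0.007,0,0,0,0, 0,0,0,0.022,0,0,0, 0,0,0,0.022,0,0,0, 0,0,0,0.022,0,0,0, 0,0,0,0.022,0,0,0]';python3 -m creep '[0,0,0,0,0,0,0, 0,0,0,0,0,0,0]'
```

```text
t: 3.32
eef_pos: [633.5, 264.7, 123.1]
tcp_rot: [0.526, 3.097, 0.001]
wrist_force: [-0.1, -0.2, 0.5]
finger_gap: 0.999
grip_force: 0.0
t: 3.58
eef_pos: [634.1, 264.8, 124.5]
tcp_rot: [0.526, 3.096, 0.002]
wrist_force: [0.4, -0.1, 0.1]
finger_gap: 1.003
grip_force: 0.0
```

Run:
```python
from h import *
for i in range(2):
    s,c,T,p,q=wristfit();print(s["eef_pos"],p,q)
    print("shift",T[:3,:3].T@(np.array([*p,124])-s["eef_pos"]))
cv2.imwrite("pics/w3.png",c["img"])
```

```text
[634.12809391 264.80452666 124.49980165] [631.08842355 266.99052048] (15023.0, 15361.142710057553, array([  215,   206,   137,   142, 14631], dtype=int32))
shift [3.59168408 1.05880813 0.49668639]
[634.40102408 264.89728681 124.85131464] [631.18727206 266.98833954] (14941.5, 15289.62794439972, array([  215,   206,   137,   141, 14561], dtype=int32))
shift [3.72559431 0.91058531 0.84629878]
```

View pics/w3.png

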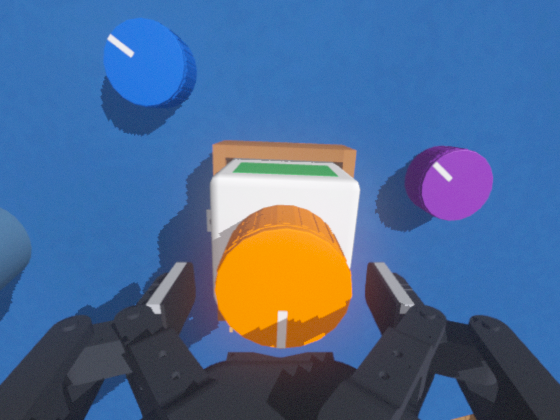

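The cap sits between the pads. I'll centre the gripper on it and close.

```bash
python3 -m creep '[0,0.0032,0.001,0.002,0,0,0, 0,0,0,0,0,0,0, 0.8,0,0,0,0,0,0, 0.8,0,0,0,0,0,0, 0.8,0,0,0,0,0,0]' 70; python3 -m creep '[1,0,0,0,0,0,0, 1,0,0,0,0,0,0, 1,0,0,0,0,0,0]' 70
```

```text
t: 4.3
eef_pos: [631.1, 267.0, 121.8]
tcp_rot: [0.526, 3.097, 0.001]
wrist_force: [-0.7, 0.7, 1.5]
finger_gap: 0.691
grip_force: 74.9
t: 4.68
eef_pos: [631.1, 266.9, 121.8]
tcp_rot: [0.526, 3.097, 0.001]
wrist_force: [-0.2, 0.8, 4.1]
finger_gap: 0.685
grip_force: 75.1
```

```bash
python3 -m creep '[1,0,0,0.003,0,0,0, 1,0,0,0.003,0,0,0, 1,0,0,0.002,0,0,0, 1,0,0,0,0,0,0]'
```

```text
t: 5.18
eef_pos: [631.2, 267.0, 115.6]
tcp_rot: [0.526, 3.096, 0.002]
wrist_force: [-3.1, 0.2, 11.8]
finger_gap: 0.692
grip_force: 76.4
```

```bash
python3 -m creep '[1,0,0,0.001,0,0,0, 1,0,0,0.001,0,0,0, 1,0,0,0,0,0,0]'
```

```text
t: 5.55
eef_pos: [631.3, 267.0, 115.2]
tcp_rot: [0.526, 3.096, 0.003]
wrist_force: [-5.9, -1.4, 18.7]
finger_gap: 0.685
grip_force: 77.1
```

It's at the hard stop, so I turn it anticlockwise, which is negative about the tool's downward z.

```bash
python3 -m creep '[1,0,0,0,0,0,-6, 1,0,0,0,0,0,-6, 1,0,0,0,0,0,0]'
```

```text
t: 5.92
eef_pos: [632.3, 267.6, 115.2]
tcp_rot: [0.198, 3.132, 0.005]
wrist_force: [-3.2, 1.0, 16.9]
finger_gap: 0.69
grip_force: 76.8
```

Run:
```python
from h import *
s=bot.get_state();R=Ro.from_rotvec(s["tcp_rot"]).as_matrix();print(np.degrees(np.arctan2(R[1,1],R[0,1])),s["ft_torque"],s["wrist_force"])
c=bot.capture("wrist");cv2.imwrite("pics/w4.png",c["img"])
```

```text
82.76452066560792 [-0.11106385  0.73346514  0.09668551] [-3.22298712  1.01942741 16.93105979]
```

View pics/w4.png

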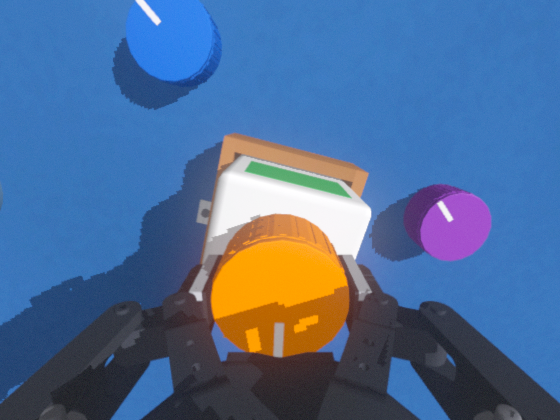

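The cap's line at (278,340) stays with the gripper while the jar appears to turn 12°, so the cap is turning. I carry on to 60°.

```bash
python3 -m creep '[1,0,0,0,0,0,-8, 1,0,0,0,0,0,-8, 1,0,0,0,0,0,-8, 1,0,0,0,0,0,-8, 1,0,0,0,0,0,0]'; python3 -m creep '[1,0,0,0,0,0,-8, 1,0,0,0,0,0,-8, 1,0,0,0,0,0,0]'
python3 - <<'E'
from h import *
s=bot.get_state();R=Ro.from_rotvec(s["tcp_rot"]).as_matrix();print(np.degrees(np.arctan2(R[1,1],R[0,1])),s["ft_torque"],s["qpos"])
c=bot.capture("wrist");cv2.imwrite("pics/w5.png",c["img"])
E
```

```text
t: 6.6
eef_pos: [632.3, 268.0, 115.3]
tcp_rot: [-0.673, 3.064, 0.004]
wrist_force: [-3.6, 0.3, 16.5]
finger_gap: 0.691
grip_force: 76.8
t: 6.98
eef_pos: [632.2, 268.0, 115.2]
tcp_rot: [-1.093, 2.94, 0.003]
wrist_force: [-3.4, 1.0, 16.1]
finger_gap: 0.689
grip_force: 76.7
130.77515496518137 [0.01207861 0.70074648 0.0143749 ] [-0.44580352  0.55593547 -0.02421335  1.55975136  0.01362652  1.02115809
  1.80902708]
```

View pics/w5.png

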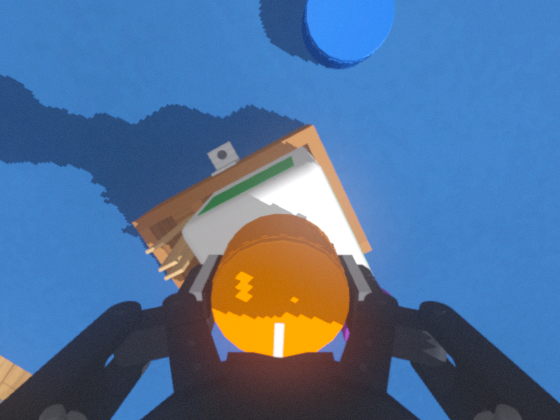

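The cap has turned 60° and its line at (279,338) is still fixed to the gripper. I lift gently first and check the force.

```bash
python3 -m creep '[1,0,0,-0.004,0,0,0, 1,0,0,-0.004,0,0,0, 1,0,0,-0.004,0,0,0, 1,0,0,-0.003,0,0,0, 1,0,0,0,0,0,0]'
```

```text
t: 7.65
eef_pos: [630.2, 266.2, 125.4]
tcp_rot: [1.092, -2.944, 0.0]
wrist_force: [0.2, 1.3, -1.2]
finger_gap: 0.687
grip_force: 74.9
```

```bash
python3 -m creep '[1,0,0,-0.005,0,0,0, 1,0,0,-0.005,0,0,0, 1,0,0,-0.005,0,0,0, 1,0,0,-0.01,0,0,0, 1,0,0,0,0,0,0]'; python3 -m creep '[1,0,0,-0.02,0,0,0, 1,0,0,-0.025,0,0,0, 1,0,0,-0.025,0,0,0, 1,0,0,-0.02,0,0,0, 1,0,0,0,0,0,0]'; python3 -m creep '[1,0,0,0,0,0,0, 1,0,0,0,0,0,0, 1,0,0,0,0,0,0]'
python3 - <<'E'
from h import *
s=bot.get_state();print(s["eef_pos"],s["wrist_force"])
ims=[]
for n,(x,y) in(("side",(80,110)),("top",(120,90))):
    c=bot.capture(n);ims.append(cv2.resize(c["img"][y:y+200,x:x+130],None,fx=2.9,fy=2.9,interpolation=cv2.INTER_CUBIC))
cv2.imwrite("pics/end.png",np.hstack(ims))
E
```

```text
t: 8.28
eef_pos: [631.8, 266.6, 152.9]
tcp_rot: [-1.091, 2.943, -0.0]
wrist_force: [0.3, -0.5, -0.4]
finger_gap: 0.691
grip_force: 75.0
t: 8.9
eef_pos: [632.1, 267.1, 244.5]
tcp_rot: [-1.091, 2.941, 0.001]
wrist_force: [0.9, -0.0, 0.0]
finger_gap: 0.687
grip_force: 75.0
t: 9.28
eef_pos: [630.4, 266.4, 240.4]
tcp_rot: [1.092, -2.944, 0.0]
wrist_force: [0.1, 0.2, -0.3]
finger_gap: 0.691
grip_force: 75.0
[630.43818576 266.3703357  240.3787033 ] [ 0.13740433  0.2037313  -0.29829253]
```

View pics/end.png

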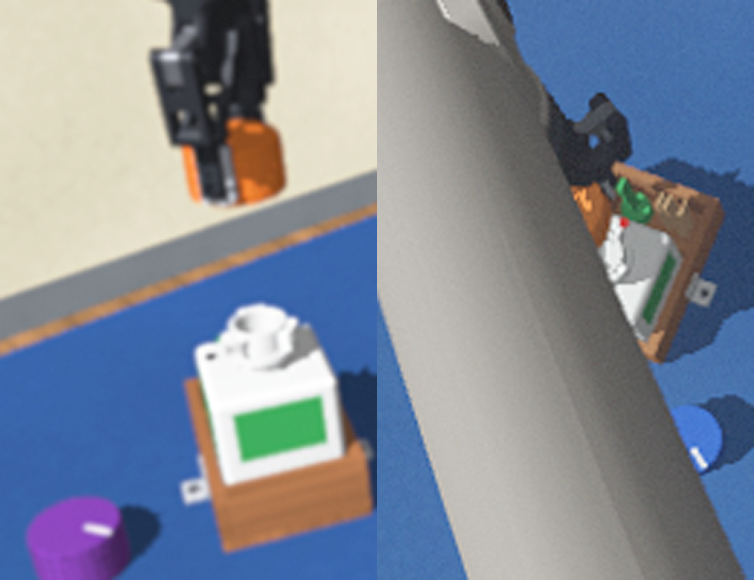

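The side view shows the cap level in the gripper (crop 235,160), and below it the open jar seated in its caddy (260,330). The cap's edge is about 98 mm above the mouth, so I hand in.

```bash
python3 -c "
from rig import bot
print(bot.hand_in())"
```

```text
the job is handed in; nothing more can be done
None
```

The orange cap is off and was held level about 98 mm above the open jar at hand-in; the last side view showed the jar still seated in its caddy, and the verdict was not reported back.

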